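Turn a keyed tin lid onto its pin and press it shut

TASK

The lid of the big keyed tin on the glass shelf is riding up on the pin that sticks out of the tin's rim. With a fingertip, push the lid's peg round until the notch in the lid's edge stands over the pin, then press the lid fully home. Do not lift the lid, leave everything else on the shelf where it stands, and finish clear of it all.

Things in the scene. Friction and masses are not known exactly. Their poses are not given: they have to be found in the camera images.
- tin: The keyed tin: a fixed round aluminium can, 114 mm across, held in a low steel collar on the glass shelf (shelf top 16 mm above the work surface). Its rim is 80 mm above the shelf. Origin: centre of its underside, at the shelf top; x points along the pin, z up.
- lid_center (a point): Centre of the top of the tin's lid, on its upright turning axis. The lid is an aluminium disc 115 mm across, 12 mm thick (its middle, 80 mm across, 1 mm higher). Unseated, the middle of its top is 101.5 mm above the shelf, with an 8.5 mm gap under its edge; fully home, 93.5 mm. It turns either way without a stop. The top is bare but for the turning peg and can be pressed anywhere.
- lid_peg (a point): Top centre of the turning peg: an upright round steel peg, 14 mm across, that stands 26 mm above the lid's edge face (25 mm above its raised middle), 46 mm from the lid's axis, on the side directly opposite the notch. Pushed sideways (about 3 N) it turns the lid, which stays where it is left.
- lid_notch (a point): Middle of the notch, at the level of the lid's edge face, 50 mm from the lid's axis. The notch is a straight-sided slot 18 mm wide cut right through the lid's edge, from 40 mm off the axis out to the rim.
- tin_pin (a point): A point on the top of the tin's fixed pin, 50 mm from the lid's axis. The pin is a round steel bar 8 mm thick that lies radially on the tin's rim from 42 to 74 mm off the axis, so that its outer end sticks out 16 mm past the lid and is seen from above; its top is 88 mm above the shelf. Until the notch stands over the pin the lid is blocked, giving only 1 to 4 mm under a hard push.
- lid_turn (a joint): Angle of the lid on the tin (rad), growing anticlockwise seen from above; the notch stands over the pin at 0 and at every whole turn (2 pi). It starts anywhere from 0.8 to 5.48. The notch clears the pin within about 0.08 rad either way.
- lid_press (a joint): How far the lid has been pressed down (m): 0 at the start, 0.008 fully home; negative if lifted. A tight seal holds it where it is left; it takes about 6 N to move it.
- jar: Bystander: closed brown jar with a white cap, 72 mm across, 105 mm tall; loose, standing on the shelf. Origin at the centre of its underside.
- cup: Bystander: yellow melamine cup, 80 mm across the rim, 85 mm tall; loose, standing on the shelf. Origin at the centre of its underside.
- small_tin: Bystander: plain round aluminium tin with a push-on lid, 76 mm across, 75 mm tall, already shut; loose, standing on the shelf. Origin at the centre of its underside.
- tray: Bystander: empty bamboo tray, 150 x 220 x 25 mm; loose, standing on the shelf. Origin at the centre of its underside.
- bowl: Bystander: white bowl, 104 mm across, 50 mm tall; loose, standing on the shelf. Origin at the centre of its underside.
- spice: Bystander: small spice jar with a black cap, 44 mm across, 95 mm tall; loose, standing on the shelf. Origin at the centre of its underside.
- puck: Bystander: round cork coaster, 90 mm across, 12 mm thick; loose, standing on the shelf. Origin at the centre of its underside.

How it is judged:
By the outcome, as a careful person would: the job done as asked, in the order asked, and still so for the second after the job is handed in, with the robot touching nothing.
It also fails if it takes over 48 s, if anything falls off the work surface, if the arm or the gripper's body presses on something with over 40 N, if the wrist force passes 120 N, or if a joint passes its speed limit or range.

ROBOT

A 7-joint arm with a two-finger parallel gripper is mounted at the origin on the work surface. World frame = base frame: x ahead of the robot, y to its left, z up, the work surface at z = 0. Lengths are in m, angles in rad, forces in N, time in s.
With the tool pointing down it reaches from about 0.4 to 0.85 m from the base axis. Payload 10.4 kg.
Tool frame: the origin (TCP) lies at the very end of the fingers, on their centre line; the grasp point (between the pads) lies r.pinch_z behind it (r.pinch_z is the distance from the TCP to the grasp point, in m); z points along the fingers, x is the direction in which the jaws open and shut, and the axes are right-handed (so a half turn about z gives the same grasp; the last joint's range is limited). The gripper opens to 87 mm and grips with 3 to 60 N. Pads are 19 mm wide; open, the fingers measure 117 mm over their backs; the gripper's body (75 mm by 190 mm) begins 51 mm behind the grasp point.
Start: joints at [-1.314, 0.332, -0.065, 1.46, 0.022, 1.35, -0.088], TCP at [0.173, 0.601, 0.223] pointing down, gripper open.
Joint ranges: [-2.6, 2.6], [-0.5, 2.12], [-1.47, 1.34], [0.16, 2.42], [-1.27, 4.41], [0.06, 2.06], [-2.6, 2.6]. Speed limits (rad/s): [2.22, 2.22, 2.79, 2.79, 3.14, 3.14, 3.14].

INTERFACE

Orientations are given as a unit quaternion [x, y, z, w].
In Python, from bench import r gives the robot as it stands.
- The arm moves only by the tool carry_out, never from a script. Its argument "increments" is text: rows parted by semicolons, each of 7 numbers parted by spaces: the turn, a rotation vector about the tool's x, y, z in degrees, then the shift along the tool's x, y, z in m, then the finger opening in m, from 0 to 0.087. A call has exactly 5 rows; each row is the pose to reach, as a shift and turn from the pose measured when the call began, along the tool's axes at that moment; what a row does not reach only later rows make up. A row lasts 1/8 s, in which the tool goes at most 62.5 mm and 10.7 degrees, less where a joint would pass 70% of its speed; a pose out of reach is approached as far as the arm can. A call with a gripper value outside its range is refused whole. The fingers move at their own pace and stop on an object; "squeeze" is the grip in N (left out, the last holds). Time passes only in rows, so rows that repeat a pose let the fingers close, or fill a call up. It gives the time, the measured TCP pose, the force and the opening at its end, in the units of the state.
- r.read_state(): the state, without advancing time (a new reading comes with each control period).
- r.camera(name): name is "scene" or "top" or "wrist"; returns (picture, depth): 400x640x3 uint8, blue, green, red; 400x640 float32, m along the optical axis (not along the pixel's ray), 0 where there is no reading.
- r.camera_model(name): a dict with "K" (3x3 intrinsics, pixels), "extrinsics" (4x4, takes a point from camera to world coordinates). Camera axes: x right, y down, z forward; pixel columns grow to the right and rows downward; lengths in m; the calibration is good to about 2 mm. A picture is of the moment at which its call begins: read the wrist's pose just before it. camera_model takes no time and is no camera call; for the wrist camera it gives the pose at the moment of the call.
- r.close_job(): hands the job in, once; it reports no verdict.
The state is a dict: "time": time; "joint_positions": joint angles; "joint_vel": joint speeds; "joint_torque": joint torques, N m; "ee_pos": TCP position; "eef_rot": TCP orientation; "ft_force": force on the tool from outside, world axes, zero at the start; "torque": the same for the moment, N m; "width": finger opening in m.
Only numpy, scipy, OpenCV 4.12 (cv2) and the standard library are available. Lean on these libraries where they do the work, as an engineer would, in place of code of your own. Each camera call takes 0.05 s, during which the arm holds its last target.

## Working session

There is one attempt and no reset: what is moved stays moved. The work goes in short steps, Python scripts to look and compute and a tool call to move; the robot and the scene stay as the last step left them, time stands still between calls to the robot, and variables do not carry over. Pictures are saved under pics/ and viewed, and the job is handed in when it is done.

Besides the shell and the picture viewer there is one more tool, called after ">>>" by a JSON object that holds its "op" and its "data". carry_out: Moves the arm, as the interface text tells. Its arguments: {"type":"object","properties":{"increments":{"type":"string"},"squeeze":{"type":"number"}},"required":["increments"]}

```bash
ls; mkdir -p pics; python3 - <<'E'
from bench import r
import cv2,numpy as np
s=r.read_state()
for k in('time','ee_pos','eef_rot','width','ft_force'):print(k,s[k])
print(r.pinch_z)
for n in('top','scene'):
    p,d=r.camera(n);cv2.imwrite(f'pics/{n}0.png',p);np.save(f'pics/{n}0.npy',d)
    m=r.camera_model(n);print(n,np.round(m['K'],1).tolist(),np.round(m['extrinsics'],3).tolist())
E
```

```text
pics
time 0.0
ee_pos [0.17251111 0.60032651 0.22176753]
eef_rot [ 7.98804480e-01  6.01590329e-01 -5.30581081e-04  4.44316707e-04]
width 0.08719080743600294
ft_force [-0.16412495  0.05540565  0.16779424]
0.0187
top [[389.2, 0.0, 315.5], [0.0, 389.2, 202.6], [0.0, 0.0, 1.0]] [[-0.011, -0.989, 0.15, 0.437], [-0.999, 0.006, -0.032, -0.014], [0.031, -0.151, -0.988, 1.095], [0.0, 0.0, 0.0, 1.0]]
scene [[369.6, 0.0, 317.4], [0.0, 369.6, 201.1], [0.0, 0.0, 1.0]] [[-0.777, 0.503, -0.377, 0.897], [0.629, 0.609, -0.484, 0.378], [-0.014, -0.613, -0.79, 0.787], [0.0, 0.0, 0.0, 1.0]]
```

View pics/top0.png

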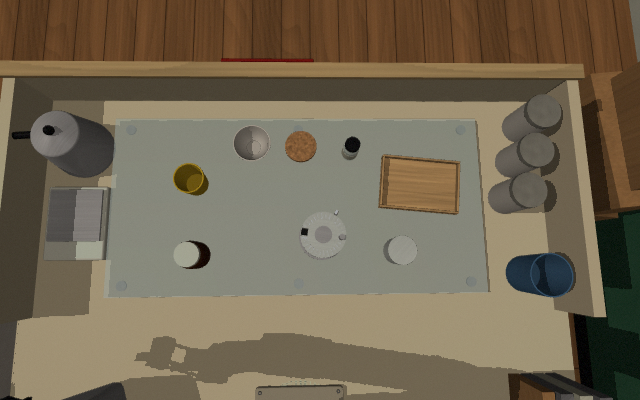

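View pics/scene0.png

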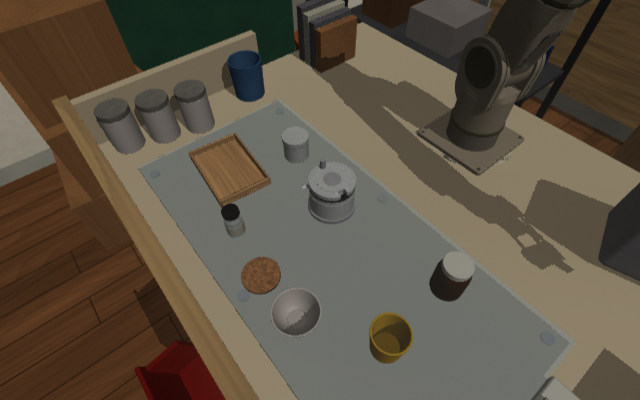

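```bash
python3 - <<'E'
import cv2
p=cv2.imread('pics/top0.png')
cv2.imwrite('pics/c1.png',cv2.resize(p[200:270,285:365],None,fx=8,fy=8,interpolation=cv2.INTER_CUBIC))
p=cv2.imread('pics/scene0.png')
cv2.imwrite('pics/c2.png',cv2.resize(p[150:230,290:370],None,fx=7,fy=7,interpolation=cv2.INTER_CUBIC))
E
```

```text
(no output)
```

View pics/c1.png

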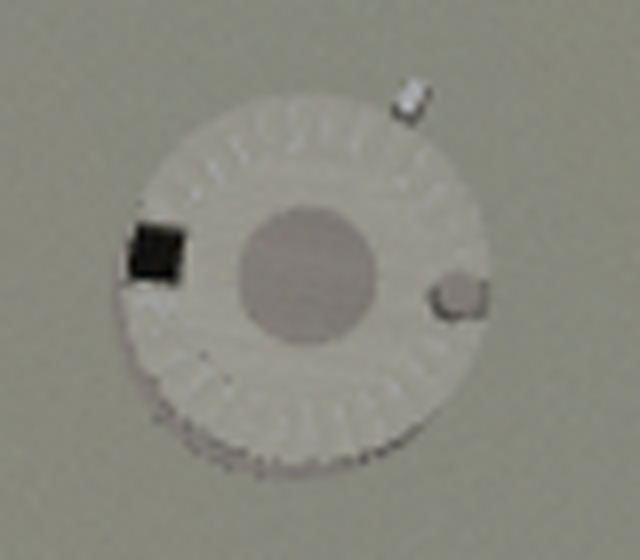

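View pics/c2.png

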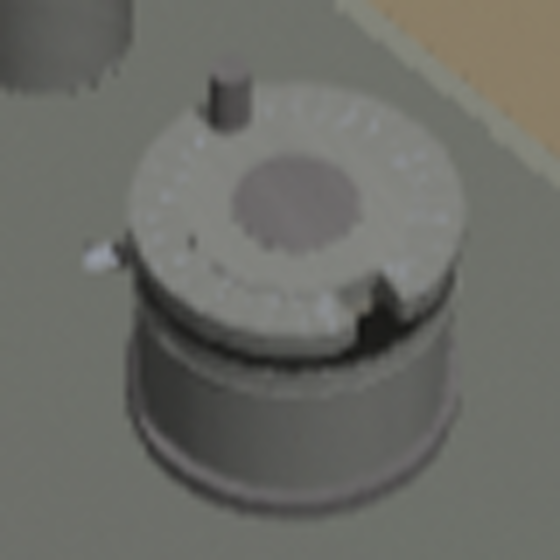

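```bash
cat > h.py <<'E'
import numpy as np
from bench import r
from scipy.spatial.transform import Rotation as R
def ray(name,u,v,z):
    m=r.camera_model(name);K=m['K'];E=np.array(m['extrinsics'])
    d=E[:3,:3]@np.linalg.solve(np.array(K),[u,v,1]);o=E[:3,3]
    return (o+d*(z-o[2])/d[2])[:2]
E
python3 - <<'E'
from h import *
f=lambda u,v,z:ray('top',285+(u+.5)/8-.5,200+(v+.5)/8-.5,z)
g=lambda u,v,z:ray('scene',290+(u+.5)/7-.5,150+(v+.5)/7-.5,z)
for nm,f,L in(('top',f,dict(c=(306,276,.1175),c2=(306,277,.1165),n=(157,254,.1165),peg=(461,295,.1425),pin=(412,97,.104))),
 ('scene',g,dict(c=(297,202,.1175),peg=(230,72,.1425),pin=(97,258,.102),n=(375,293,.1165)))):
    P={k:f(*v) for k,v in L.items()}
    for k in P:
        d=P[k]-P['c'];print(nm,k,P[k].round(4),np.hypot(*d).round(4),np.degrees(np.arctan2(d[1],d[0])).round(1))
d=np.load('pics/top0.npy');m=r.camera_model('top');E=np.array(m['extrinsics']);K=m['K']
for u,v in((323,228),(343,237),(402,250),(352,145),(323,235)):
    z=d[v,u];p=E@[*(np.linalg.solve(K,[u,v,1])*z),1];print(u,v,p[:3].round(3))
E
```

```text
top c [ 0.5053 -0.0641] 0.0 0.0
top c2 [ 0.505  -0.0641] 0.0002 -169.2
top n [ 0.5127 -0.0174] 0.0473 81.0
top peg [ 0.4973 -0.1103] 0.0468 -99.8
top pin [ 0.5634 -0.0997] 0.0682 -31.5
scene c [ 0.5064 -0.0634] 0.0 0.0
scene peg [ 0.5001 -0.1072] 0.0442 -98.2
scene pin [ 0.5673 -0.0982] 0.0702 -29.7
scene n [ 0.5119 -0.0165] 0.0472 83.2
323 228 [ 0.521 -0.065  0.117]
343 237 [ 0.496 -0.112  0.143]
402 250 [ 0.464 -0.27   0.09 ]
352 145 [ 0.739 -0.144  0.111]
323 235 [ 0.503 -0.064  0.12 ]
```

```bash
cat >> h.py <<'E'
C=np.array([.506,-.0637])
def st():
    s=r.read_state();q=R.from_quat(s['eef_rot']);M=q.as_matrix()
    print('t',round(s['time'],2),'pos',np.round(s['ee_pos'],4),'xang',np.degrees(np.arctan2(M[1,0],M[0,0])).round(1),'tilt',np.degrees(np.arccos(-M[2,2])).round(2),'F',np.round(s['ft_force'],1),'w',round(s['width'],4),'j',np.round(s['joint_positions'],2))
    return s,q
def go(pos,ang):
    """row for tool down, x axis at world angle ang deg"""
    s=r.read_state();q=R.from_quat(s['eef_rot']);a=np.radians(ang)
    T=R.from_matrix(np.array([[np.cos(a),np.sin(a),0],[np.sin(a),-np.cos(a),0],[0,0,-1]]))
    rv=np.degrees((q.inv()*T).as_rotvec());d=q.inv().apply(np.array(pos)-s['ee_pos'])
    print(*rv.round(1),*d.round(4))
def push(th,b,z):
    """finger behind peg at peg angle th (deg), offset b from peg centre along tangent; pushing clockwise"""
    t=np.radians(th);pg=C+.046*np.array([np.cos(t),np.sin(t)]);d=np.array([np.sin(t),-np.cos(t)])
    p=pg-b*d; go([*p,z],th-90+270 if th<-90 and 0 else th+180)
E
python3 - <<'E'
from h import *
st();push(-98.5,.027,.20)
E
```

```text
t 0.1 pos [0.1725 0.6004 0.2218] xang 74.0 tilt 0.07 F [0.4 0.3 0.2] w 0.0872 j [-1.31  0.33 -0.06  1.46  0.02  1.35 -0.09]
-0.0 0.1 -7.5 -0.5882 0.5367 0.0226
```

>>> {"op": "carry_out", "data": {"increments": "0 0 -7.5 -0.588 0.537 0.0 0; 0 0 -7.5 -0.588 0.537 0.0 0; 0 0 -7.5 -0.588 0.537 0.0 0; 0 0 -7.5 -0.588 0.537 0.0 0; 0 0 -7.5 -0.588 0.537 0.0 0", "squeeze": 20}}

```text
time: 0.72
ee_pos: [0.3119, 0.3186, 0.2224]
eef_rot: [0.758, 0.653, -0.001, 0.0]
ft_force: [1.1, -0.8, 0.4]
width: 0.045
```

```bash
python3 -c "
from h import *
st();push(-98.5,.027,.20)"
```

```text
t 0.72 pos [0.3119 0.3186 0.2224] xang 81.5 tilt 0.07 F [ 1.1 -0.8  0.4] w 0.045 j [-1.   -0.07  0.09  1.91  0.01  1.3   0.52]
-0.0 0.1 -0.0 -0.3952 0.2757 0.0228
```

>>> {"op": "carry_out", "data": {"increments": "0 0 0 -0.395 0.276 0.02 0; 0 0 0 -0.395 0.276 0.02 0; 0 0 0 -0.395 0.276 0.02 0; 0 0 0 -0.395 0.276 0.02 0; 0 0 0 -0.395 0.276 0.02 0"}}

```text
time: 1.35
ee_pos: [0.4503, 0.039, 0.2098]
eef_rot: [0.758, 0.653, -0.0, 0.0]
ft_force: [1.5, 0.9, -0.2]
width: 0.0015
```

```bash
python3 -c "
from h import *
st();push(-98.5,.027,.20)"
```

```text
t 1.35 pos [0.4503 0.039  0.2098] xang 81.5 tilt 0.04 F [ 1.5  0.9 -0.2] w 0.0015 j [-0.7  -0.08  0.5   1.93  0.04  1.28  1.2 ]
-0.0 0.0 -0.0 -0.1393 0.0973 0.0099
```

>>> {"op": "carry_out", "data": {"increments": "0 0 0 -0.139 0.097 0.01 0; 0 0 0 -0.139 0.097 0.01 0; 0 0 0 -0.139 0.097 0.01 0; 0 0 0 -0.139 0.097 0.01 0; 0 0 0 -0.139 0.097 0.01 0"}}

```text
time: 1.98
ee_pos: [0.5253, -0.1123, 0.1995]
eef_rot: [0.758, 0.653, -0.001, -0.0]
ft_force: [0.5, 0.9, 0.1]
width: 0.0004
```

```bash
python3 -c "
from h import *
import cv2
st();push(-98.5,.027,.125)
for n in('top','wrist'):
  p,d=r.camera(n)
  cv2.imwrite('pics/'+n+'1.png',cv2.resize(p[180:280,265:385],None,fx=6,fy=6,interpolation=2) if n=='top' else p)
"
```

```text
t 1.98 pos [ 0.5253 -0.1123  0.1995] xang 81.5 tilt 0.07 F [0.5 0.9 0.1] w 0.0004 j [-0.5   0.17  0.71  1.76 -0.11  1.26  1.65]
-0.1 0.0 -0.0 -0.0008 0.0008 0.0745
```

View pics/wrist1.png

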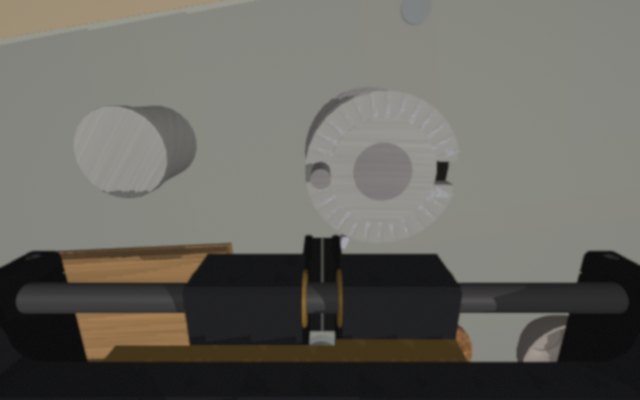

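View pics/top1.png

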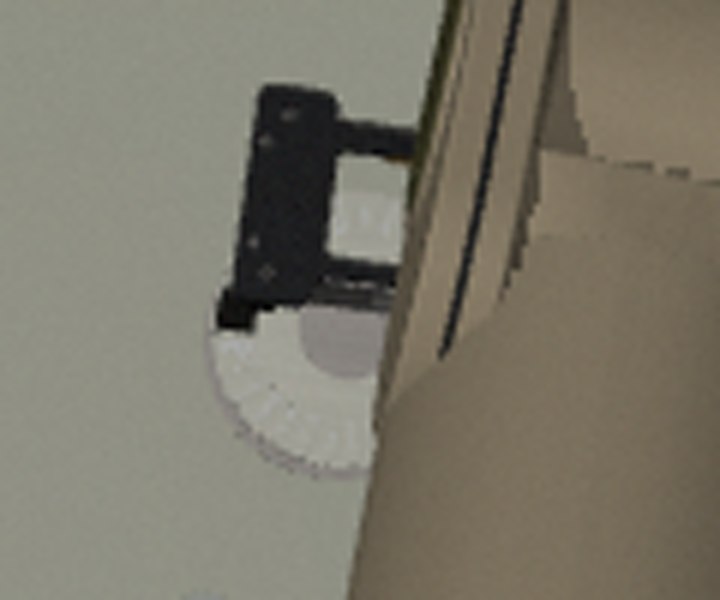

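>>> {"op": "carry_out", "data": {"increments": "0 0 0 0 0 0.04 0; 0 0 0 0 0 0.06 0; 0 0 0 0 0 0.073 0; 0 0 0 0 0 0.0745 0; 0 0 0 0 0 0.0745 0"}}

```text
time: 2.7
ee_pos: [0.5259, -0.1113, 0.1261]
eef_rot: [0.757, 0.653, 0.0, 0.0]
ft_force: [-0.1, 0.3, 1.0]
width: 0.0003
```

```bash
python3 -c "
from h import *
import cv2
st()
for th,b in((-98.5,.019),(-98.5,.017),(-103,.017),(-108,.017),(-115,.017)): push(th,b,.125)
p,d=r.camera('wrist')
cv2.imwrite('pics/wrist2.png',p)
"
```

```text
t 2.7 pos [ 0.5259 -0.1113  0.1261] xang 81.6 tilt 0.05 F [-0.1  0.3  1. ] w 0.0003 j [-0.48  0.25  0.69  1.85 -0.18  1.11  1.7 ]
0.0 -0.0 0.1 -0.0019 -0.0077 0.0011
0.0 -0.0 0.1 -0.0019 -0.0097 0.0011
0.0 -0.0 4.6 -0.0031 -0.0134 0.0011
0.0 -0.0 9.6 -0.004 -0.0175 0.0011
0.0 -0.0 16.6 -0.0048 -0.0235 0.0011
```

View pics/wrist2.png

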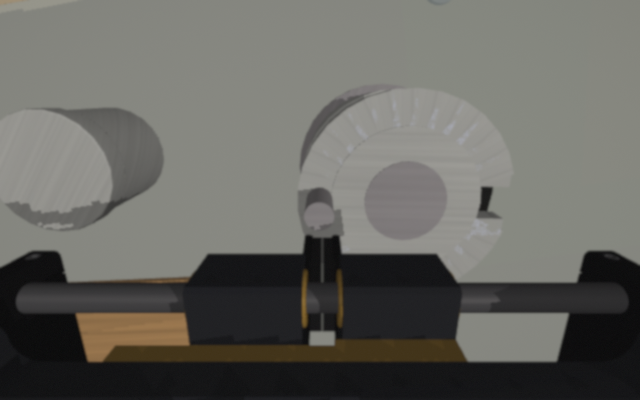

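>>> {"op": "carry_out", "data": {"increments": "0 0 0 -0.002 -0.0055 0.001 0; 0 0 0 -0.002 -0.0097 0.001 0; 0 0 4.6 -0.0031 -0.0134 0.001 0; 0 0 9.6 -0.004 -0.0175 0.001 0; 0 0 16.6 -0.0048 -0.0235 0.001 0"}}

```text
time: 3.38
ee_pos: [0.5024, -0.113, 0.1256]
eef_rot: [0.844, 0.536, 0.001, 0.001]
ft_force: [3.1, -1.2, -2.1]
width: 0.0008
```

```bash
python3 -c "
from h import *
import cv2
st()
for i in range(1,6): push(-115-6*i,.017,.125)
p,d=r.camera('wrist')
cv2.imwrite('pics/wrist3.png',p)
"
```

```text
t 3.38 pos [ 0.5024 -0.113   0.1256] xang 64.8 tilt 0.17 F [ 3.1 -1.2 -2.1] w 0.0008 j [-0.53  0.19  0.74  1.91 -0.15  1.09  1.4 ]
0.2 -0.1 5.8 -0.0014 -0.0055 0.0006
0.1 -0.1 11.8 -0.0024 -0.0105 0.0006
0.1 -0.1 17.8 -0.0029 -0.0156 0.0005
0.1 -0.1 23.8 -0.0029 -0.0208 0.0005
0.1 -0.1 29.8 -0.0023 -0.0259 0.0005
```

View pics/wrist3.png

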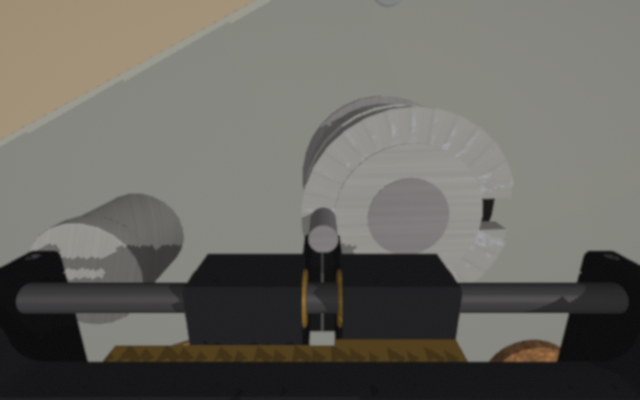

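>>> {"op": "carry_out", "data": {"increments": "0 0 5.8 -0.0014 -0.0055 0 0; 0 0 11.8 -0.0024 -0.0105 0 0; 0 0 17.8 -0.0029 -0.0156 0 0; 0 0 23.8 -0.0029 -0.0208 0 0; 0 0 29.8 -0.0023 -0.0259 0 0"}}

```text
time: 4.05
ee_pos: [0.4776, -0.1041, 0.1257]
eef_rot: [0.955, 0.297, 0.002, 0.001]
ft_force: [2.9, -1.3, -1.3]
width: 0.0003
```

```bash
python3 -c "
from h import *
import cv2
st()
for i in range(1,6): push(-145-6*i,.017,.125)
p,d=r.camera('wrist')
cv2.imwrite('pics/wrist4.png',p)
"
```

```text
t 4.05 pos [ 0.4776 -0.1041  0.1257] xang 34.5 tilt 0.21 F [ 2.9 -1.3 -1.3] w 0.0003 j [-0.62  0.12  0.8   1.97 -0.1   1.08  0.82]
0.1 -0.2 5.5 -0.0012 -0.0047 0.0007
0.1 -0.2 11.5 -0.0022 -0.0097 0.0007
0.1 -0.2 17.5 -0.0027 -0.0148 0.0007
0.1 -0.2 23.5 -0.0027 -0.02 0.0007
0.1 -0.2 29.5 -0.0022 -0.0251 0.0007
```

View pics/wrist4.png

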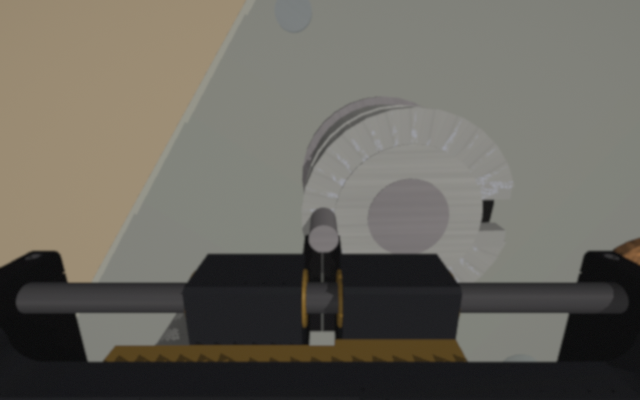

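>>> {"op": "carry_out", "data": {"increments": "0 0 5.5 -0.0012 -0.0047 0 0; 0 0 11.5 -0.0022 -0.0097 0 0; 0 0 17.5 -0.0027 -0.0148 0 0; 0 0 23.5 -0.0027 -0.02 0 0; 0 0 29.5 -0.0022 -0.0251 0 0"}}

```text
time: 4.72
ee_pos: [0.4612, -0.0847, 0.1257]
eef_rot: [0.999, 0.041, 0.002, 0.0]
ft_force: [1.7, -3.5, -1.1]
width: 0.0004
```

```bash
python3 -c "
from h import *
st()
for i in range(1,6): push(-175-5*i,.017,.125)
"
```

```text
t 4.72 pos [ 0.4612 -0.0847  0.1257] xang 4.7 tilt 0.21 F [ 1.7 -3.5 -1.1] w 0.0004 j [-0.7   0.06  0.82  2.02 -0.05  1.08  0.22]
0.0 -0.2 4.7 -0.0009 -0.0041 0.0007
0.0 -0.2 9.7 -0.0019 -0.0083 0.0007
-0.0 -0.2 14.7 -0.0025 -0.0125 0.0007
-0.0 -0.2 19.7 -0.0027 -0.0168 0.0007
-0.0 -0.2 24.7 -0.0025 -0.0211 0.0007
```

>>> {"op": "carry_out", "data": {"increments": "0 0 4.7 -0.0009 -0.0041 0 0; 0 0 9.7 -0.0019 -0.0083 0 0; 0 0 14.7 -0.0025 -0.0125 0 0; 0 0 19.7 -0.0027 -0.0168 0 0; 0 0 24.7 -0.0025 -0.0211 0 0"}}

```text
time: 5.35
ee_pos: [0.4564, -0.0645, 0.1256]
eef_rot: [0.985, -0.174, 0.001, 0.0]
ft_force: [-1.6, -3.3, 0.3]
width: 0.0006
```

```bash
python3 -c "
from h import *
import cv2
st()
for n in('top','wrist','scene'):
  p,d=r.camera(n)
  cv2.imwrite('pics/'+n+'5.png',p)
  if n=='scene': cv2.imwrite('pics/s5c.png',cv2.resize(p[150:230,290:370],None,fx=7,fy=7,interpolation=2))
"
```

```text
t 5.35 pos [ 0.4564 -0.0645  0.1256] xang -20.0 tilt 0.15 F [-1.6 -3.3  0.3] w 0.0006 j [-0.75  0.03  0.82  2.04 -0.03  1.08 -0.27]
```

View pics/wrist5.png

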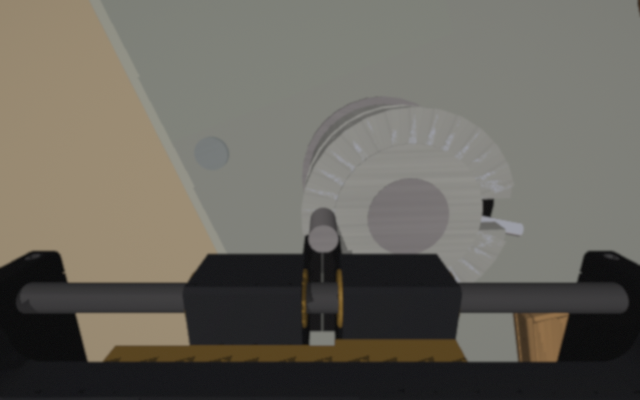

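View pics/s5c.png

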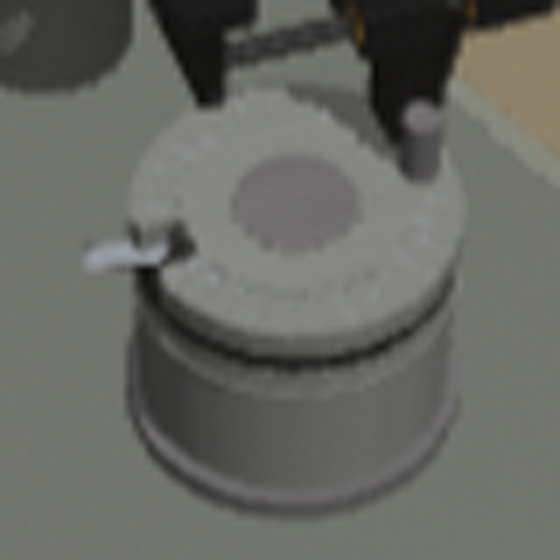

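View pics/top5.png

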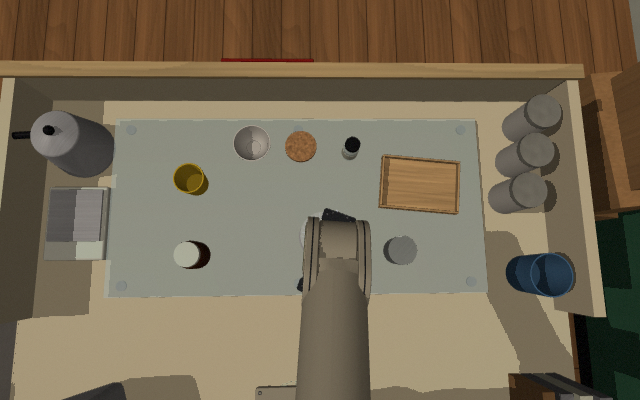

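```bash
python3 -c "
import cv2
p=cv2.imread('pics/wrist5.png')
cv2.imwrite('pics/w5c.png',cv2.resize(p[170:270,460:540],None,fx=6,fy=6,interpolation=2))
cv2.imwrite('pics/w5d.png',cv2.resize(p[100:280,295:525],None,fx=3,fy=3,interpolation=2))
"
```

```text
(no output)
```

View pics/w5c.png

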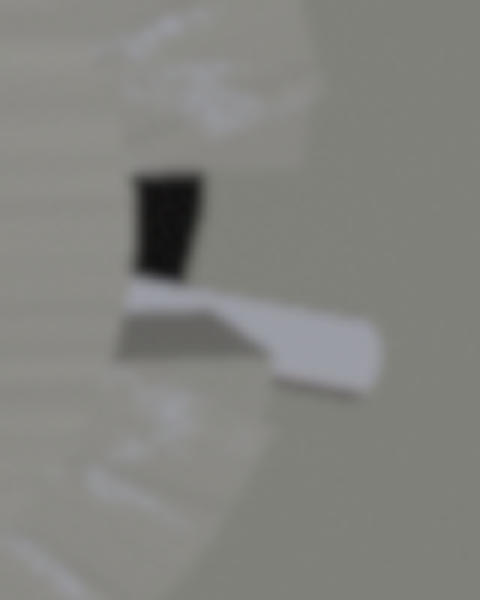

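View pics/w5d.png

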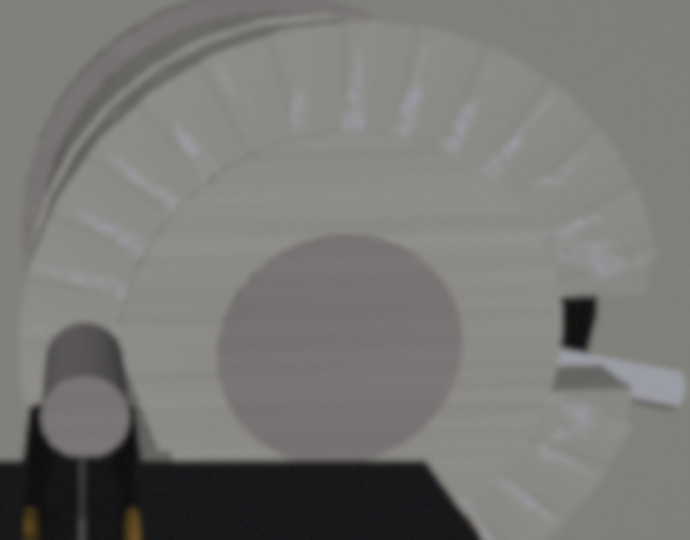

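```bash
python3 -c "
from h import *
st()
w=lambda u,v,z:ray('wrist',u,v,z)
L=dict(c=(408.3,215.5,.1175),peg=(323,238.8,.1425),ni=(480.8,214.5,.1165),nu=(510.8,198.3,.1165),nl=(505,229.5,.1165),pin=(522,228.8,.101))
P={k:w(*v) for k,v in L.items()}
P['nm']=(P['nu']+P['nl'])/2
for k in P:
    d=P[k]-P['c'];print(k,P[k].round(4),np.hypot(*d).round(4),np.degrees(np.arctan2(d[1],d[0])).round(1))
"
```

```text
t 5.5 pos [ 0.4566 -0.064   0.1256] xang -19.8 tilt 0.16 F [-2.1 -1.3  0.8] w 0.0002 j [-0.75  0.03  0.82  2.04 -0.03  1.08 -0.27]
c [ 0.5068 -0.0632] 0.0 0.0
peg [ 0.4625 -0.0498] 0.0463 163.2
ni [ 0.5442 -0.0765] 0.0397 -19.6
nu [ 0.5613 -0.0729] 0.0553 -10.1
nl [ 0.555  -0.0898] 0.055 -28.9
pin [ 0.5711 -0.102 ] 0.0751 -31.1
nm [ 0.5581 -0.0813] 0.0544 -19.5
```

```bash
python3 -c "
from h import *
for a in (203,206,209): push(-a,.017,.125)
"
```

```text
-0.1 -0.2 3.2 -0.0005 -0.0027 0.0006
-0.1 -0.1 6.2 -0.0012 -0.0051 0.0006
-0.1 -0.1 9.2 -0.0017 -0.0076 0.0006
```

>>> {"op": "carry_out", "data": {"increments": "0 0 3.2 -0.0005 -0.0027 0 0; 0 0 6.2 -0.0012 -0.0051 0 0; 0 0 9.2 -0.0017 -0.0076 0 0; 0 0 9.2 -0.0017 -0.0076 0 0; 0 0 9.2 -0.0017 -0.0076 0 0"}}

```text
time: 6.12
ee_pos: [0.4572, -0.0565, 0.1255]
eef_rot: [0.968, -0.249, 0.001, -0.0]
ft_force: [-3.6, -1.0, 0.8]
width: 0.0005
```

```bash
python3 -c "
from h import *
import cv2
st()
p,d=r.camera('wrist')
cv2.imwrite('pics/w6c.png',cv2.resize(p[170:270,460:540],None,fx=6,fy=6,interpolation=2))
cv2.imwrite('pics/w6d.png',cv2.resize(p[100:280,295:525],None,fx=3,fy=3,interpolation=2))
"
```

```text
t 6.12 pos [ 0.4572 -0.0565  0.1255] xang -28.9 tilt 0.13 F [-3.6 -1.   0.8] w 0.0005 j [-0.76  0.03  0.81  2.04 -0.03  1.08 -0.44]
```

View pics/w6c.png

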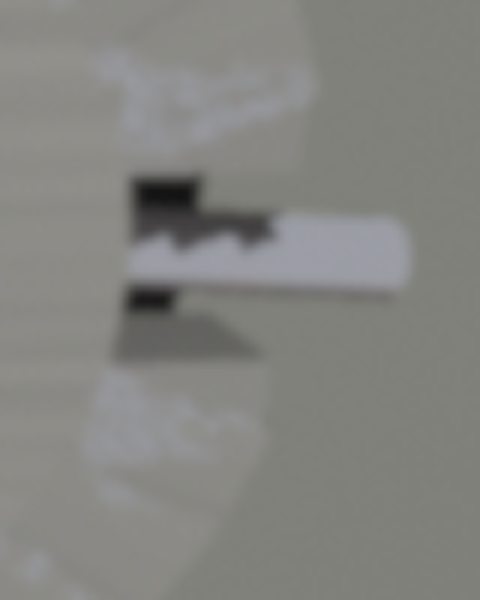

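View pics/w6d.png

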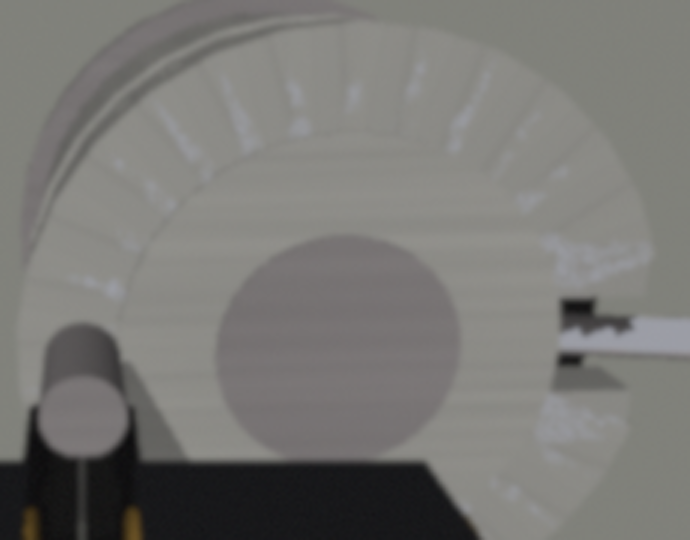

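```bash
python3 -c "
from h import *
w=lambda u,v,z:ray('wrist',460+(u+.5)/6-.5,170+(v+.5)/6-.5,z)
c=ray('wrist',295+338/3,100+347/3,.1175);print(c)
L=dict(ui=(133,177,.1165),li=(113,359,.1165),uo=(300,172,.1165),lo=(265,356,.1165),lbi=(118,313,.1045),pe=(408,250,.102),p2=(200,248,.104))
P={k:w(*v) for k,v in L.items()}
P['ni']=(P['ui']+P['li'])/2
P['no']=(P['uo']+P['lo'])/2
P['peg']=ray('wrist',295+82.5/3,100+417/3,.1425)
for c in (c,C):
  for k in P:
    d=P[k]-c;print(k,P[k].round(4),np.hypot(*d).round(4),np.degrees(np.arctan2(d[1],d[0])).round(1))
d=P['pe']-P['p2'];print(np.degrees(np.arctan2(d[1],d[0])))
d=P['no']-P['ni'];print(np.degrees(np.arctan2(d[1],d[0])))
for a in (210,211,212,213,214): print(a);push(-a,.017,.125)
"
```

```text
[ 0.50680488 -0.06346857]
ui [ 0.5455 -0.0745] 0.0403 -16.0
li [ 0.5376 -0.0902] 0.0408 -40.9
uo [ 0.5588 -0.0813] 0.0549 -19.0
lo [ 0.5499 -0.0966] 0.0544 -37.6
lbi [ 0.5427 -0.0931] 0.0466 -39.6
pe [ 0.5706 -0.1021] 0.0746 -31.2
p2 [ 0.5522 -0.0909] 0.0531 -31.2
ni [ 0.5416 -0.0824] 0.0396 -28.5
no [ 0.5544 -0.089 ] 0.054 -28.2
peg [ 0.4652 -0.0433] 0.0462 154.2
ui [ 0.5455 -0.0745] 0.041 -15.3
li [ 0.5376 -0.0902] 0.0412 -39.9
uo [ 0.5588 -0.0813] 0.0556 -18.5
lo [ 0.5499 -0.0966] 0.0549 -36.9
lbi [ 0.5427 -0.0931] 0.047 -38.7
pe [ 0.5706 -0.1021] 0.0752 -30.8
p2 [ 0.5522 -0.0909] 0.0537 -30.5
ni [ 0.5416 -0.0824] 0.0402 -27.7
no [ 0.5544 -0.089 ] 0.0546 -27.6
peg [ 0.4652 -0.0433] 0.0456 153.5
-31.39555707953664
-27.45743136321155
210
-0.1 -0.1 1.1 -0.0002 -0.0011 0.0005
211
-0.1 -0.1 2.1 -0.0004 -0.002 0.0005
212
-0.1 -0.1 3.1 -0.0007 -0.0028 0.0005
213
-0.1 -0.1 4.1 -0.0009 -0.0036 0.0005
214
-0.1 -0.1 5.1 -0.0012 -0.0044 0.0005
```

>>> {"op": "carry_out", "data": {"increments": "0 0 1.1 -0.0002 -0.0011 0 0; 0 0 2.1 -0.0004 -0.002 0 0; 0 0 3.1 -0.0007 -0.0028 0 0; 0 0 3.1 -0.0007 -0.0028 0 0; 0 0 3.1 -0.0007 -0.0028 0 0"}}

```text
time: 6.8
ee_pos: [0.458, -0.0536, 0.1255]
eef_rot: [0.961, -0.275, 0.001, -0.0]
ft_force: [-3.1, 0.0, 0.9]
width: 0.0003
```

```bash
python3 -c "
from h import *
import cv2
st()
p,d=r.camera('wrist')
cv2.imwrite('pics/w7c.png',cv2.resize(p[170:270,460:540],None,fx=6,fy=6,interpolation=2))
"
```

```text
t 6.8 pos [ 0.458  -0.0536  0.1255] xang -32.0 tilt 0.14 F [-3.1  0.   0.9] w 0.0003 j [-0.77  0.03  0.81  2.04 -0.03  1.08 -0.5 ]
```

View pics/w7c.png

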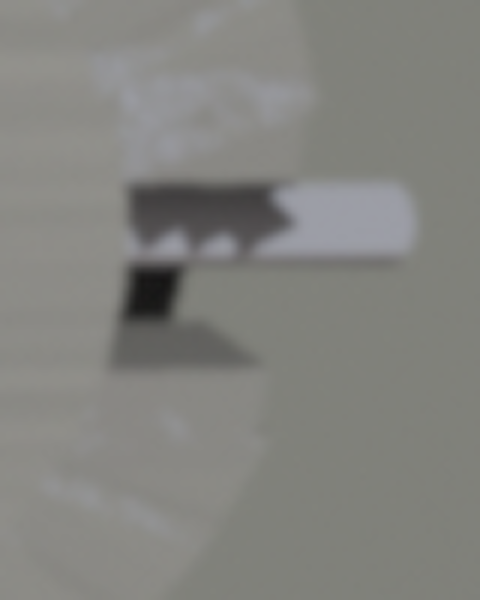

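```bash
python3 -c "
from h import *
w=lambda u,v,z:ray('wrist',460+(u+.5)/6-.5,170+(v+.5)/6-.5,z)
c=np.array([.5068,-.0634])
L=dict(ui=(128,184,.1165),li=(108,368,.1165),uo=(298,180,.1165),lo=(264,366,.1165),lbi=(118,320,.1045),lbo=(205,322,.1045),pe=(412,220,.102),p2=(200,221,.104))
P={k:w(*v) for k,v in L.items()}
P['ni']=(P['ui']+P['li'])/2
P['no']=(P['uo']+P['lo'])/2
for k in P:
    d=P[k]-c;print(k,P[k].round(4),np.hypot(*d).round(4),np.degrees(np.arctan2(d[1],d[0])).round(1))
for k in('li','lo','lbi','lbo','ui','uo'):
    d=P[k]-c;t=np.radians(-31.2);print(k,(d@[-np.sin(t),np.cos(t)]).round(4))
"
```

```text
ui [ 0.5446 -0.0768] 0.0401 -19.5
li [ 0.5358 -0.0922] 0.0408 -44.8
uo [ 0.5577 -0.0845] 0.0551 -22.5
lo [ 0.548  -0.0996] 0.0549 -41.3
lbi [ 0.5412 -0.0955] 0.047 -43.0
lbo [ 0.5483 -0.1002] 0.0554 -41.6
pe [ 0.5703 -0.1026] 0.0747 -31.7
p2 [ 0.5522 -0.0906] 0.0529 -30.9
ni [ 0.5402 -0.0845] 0.0395 -32.2
no [ 0.5528 -0.0921] 0.0542 -31.9
li -0.0096
lo -0.0096
lbi -0.0097
lbo -0.01
ui 0.0082
uo 0.0083
```

>>> {"op": "carry_out", "data": {"increments": "0 0 0 0 0.008 0 0; 0 0 0 0 0.012 -0.005 0; 0 0 0 0 0.012 -0.03 0; 0 0 0 0 0.012 -0.04 0; 0 0 0 0 0.012 -0.04 0"}}

```text
time: 7.48
ee_pos: [0.4521, -0.0637, 0.166]
eef_rot: [0.961, -0.275, 0.002, -0.001]
ft_force: [-0.3, 0.5, -0.7]
width: 0.0007
```

```bash
python3 -c "
from h import *
s,_=st()
go([.5065,-.0635,.165],-32); go([.5065,-.0635,.123],-32)
"
```

```text
t 7.47 pos [ 0.4521 -0.0637  0.166 ] xang -32.0 tilt 0.25 F [-0.3  0.5 -0.7] w 0.0007 j [-0.77 -0.05  0.8   2.    0.04  1.17 -0.54]
-0.2 -0.2 0.0 0.046 -0.0289 0.0012
-0.2 -0.2 0.0 0.0459 -0.0288 0.0432
```

>>> {"op": "carry_out", "data": {"increments": "-0.2 -0.2 0 0.025 -0.016 0 0; -0.2 -0.2 0 0.046 -0.029 0 0; -0.2 -0.2 0 0.046 -0.029 0.02 0; -0.2 -0.2 0 0.046 -0.029 0.035 0; -0.2 -0.2 0 0.046 -0.029 0.040 0"}}

```text
time: 8.1
ee_pos: [0.5058, -0.0635, 0.125]
eef_rot: [0.961, -0.275, -0.001, 0.001]
ft_force: [0.3, -0.3, 0.7]
width: 0.0006
```

```bash
python3 -c "
from h import *
import cv2
s,_=st()
go([.5065,-.0635,.117],-32); go([.5065,-.0635,.1095],-32)
p,d=r.camera('wrist')
cv2.imwrite('pics/w8.png',p)
"
```

```text
t 8.1 pos [ 0.5058 -0.0635  0.125 ] xang -32.0 tilt 0.15 F [ 0.3 -0.3  0.7] w 0.0006 j [-0.72  0.2   0.84  1.92 -0.17  1.1  -0.37]
0.1 0.1 0.0 0.0006 -0.0004 0.0079
0.1 0.1 0.0 0.0007 -0.0004 0.0154
```

View pics/w8.png

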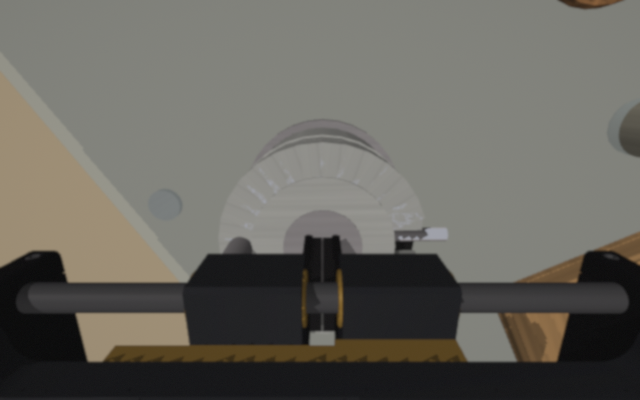

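```bash
python3 -c "
from h import *
p,d=r.camera('wrist');m=r.camera_model('wrist');E=np.array(m['extrinsics'])
for u,v in((250,262),(250,300),(220,280),(322,240),(322,262),(240,245),(205,257)):
    z=d[v,u];print(u,v,round(float(z),3),(E@[*(np.linalg.solve(m['K'],[u,v,1])*z),1])[:3].round(3))
"
```

```text
250 262 0.091 [ 0.51  -0.022  0.206]
250 300 0.08 [ 0.51  -0.026  0.219]
220 280 0.082 [ 0.505 -0.019  0.216]
322 240 0.172 [ 0.511 -0.056  0.13 ]
322 262 0.156 [ 0.51  -0.059  0.148]
240 245 0.175 [ 0.473 -0.036  0.128]
205 257 0.094 [ 0.499 -0.015  0.203]
```

>>> {"op": "carry_out", "data": {"increments": "0 0 0 0.0006 -0.0004 0.005 0; 0 0 0 0.0006 -0.0004 0.008 0; 0 0 0 0.0006 -0.0004 0.0105 0; 0 0 0 0.0006 -0.0004 0.013 0; 0 0 0 0.0006 -0.0004 0.015 0"}}

```text
time: 8.82
ee_pos: [0.5071, -0.0633, 0.1112]
eef_rot: [0.961, -0.275, -0.001, -0.0]
ft_force: [-2.1, 1.4, 6.7]
width: 0.0008
```

```bash
python3 -c "
from h import *
s,_=st()
go([.5065,-.0635,.1095],-32)
"
```

```text
t 8.82 pos [ 0.5071 -0.0633  0.1112] xang -32.0 tilt 0.06 F [-2.1  1.4  6.7] w 0.0008 j [-0.71  0.22  0.84  1.93 -0.19  1.07 -0.35]
0.0 0.1 0.0 -0.0005 0.0005 0.0017
```

Moving down at about 6–7 N, so the pin is in the notch. Pressing to the stop.

>>> {"op": "carry_out", "data": {"increments": "0 0 0 0 0 0.002 0; 0 0 0 0 0 0.003 0; 0 0 0 0 0 0.004 0; 0 0 0 0 0 0.005 0; 0 0 0 0 0 0.005 0"}}

```text
time: 9.45
ee_pos: [0.5075, -0.0633, 0.1091]
eef_rot: [0.961, -0.276, -0.001, -0.001]
ft_force: [-17.1, 2.0, 41.9]
width: 0.0005
```

```bash
python3 -c "
from h import *
s,_=st()
"
```

```text
t 9.45 pos [ 0.5075 -0.0633  0.1091] xang -32.0 tilt 0.18 F [-17.1   2.   41.9] w 0.0005 j [-0.7   0.23  0.83  1.93 -0.2   1.07 -0.34]
```

>>> {"op": "carry_out", "data": {"increments": "0 0 0 0 0 -0.01 0; 0 0 0 0 0 -0.04 0; 0 0 0 0 0 -0.08 0; 0 0 0 0 0 -0.11 0; 0 0 0 0 0 -0.11 0"}}

```text
time: 10.07
ee_pos: [0.5088, -0.0637, 0.2212]
eef_rot: [0.961, -0.276, 0.001, -0.002]
ft_force: [-0.2, 0.2, -0.9]
width: 0.0001
```

```bash
python3 -c "
from h import *
s,_=st()
go([.40,.22,.25],-32)
"
```

```text
t 10.07 pos [ 0.5088 -0.0637  0.2212] xang -32.0 tilt 0.29 F [-0.2  0.2 -0.9] w 0.0001 j [-0.77  0.08  0.86  1.79 -0.07  1.29 -0.45]
-0.3 -0.0 0.0 -0.2426 -0.1831 -0.028
```

>>> {"op": "carry_out", "data": {"increments": "0 0 0 -0.24 -0.18 -0.03 0; 0 0 0 -0.24 -0.18 -0.03 0; 0 0 0 -0.24 -0.18 -0.03 0; 0 0 0 -0.24 -0.18 -0.03 0; 0 0 0 -0.24 -0.18 -0.03 0"}}

```text
time: 10.7
ee_pos: [0.399, 0.2181, 0.2514]
eef_rot: [0.961, -0.275, 0.001, -0.002]
ft_force: [0.1, -1.4, 0.0]
width: 0.0003
```

>>> {"op": "carry_out", "data": {"increments": "0 0 0 0 0 0 0; 0 0 0 0 0 0 0; 0 0 0 0 0 0 0; 0 0 0 0 0 0 0; 0 0 0 0 0 0 0"}}

```text
time: 11.32
ee_pos: [0.3992, 0.2176, 0.2514]
eef_rot: [0.961, -0.275, 0.001, -0.002]
ft_force: [-0.5, -0.2, 0.3]
width: 0.0005
```

```bash
python3 -c "
from h import *
import cv2
st()
p,d=r.camera('top');cv2.imwrite('pics/t9.png',p)
a=np.load('pics/top0.npy')
m=r.camera_model('top');E=np.array(m['extrinsics'])
for D in(a,d):
  for u,v in((323,228),(320,245),(315,228)):
    zz=np.median(D[v-2:v+3,u-2:u+3]);print(u,v,(E@[*(np.linalg.solve(m['K'],[u,v,1])*zz),1])[:3].round(4))
p,d=r.camera('scene');q=cv2.imread('pics/scene0.png')
cv2.imwrite('pics/s9.png',np.hstack([cv2.resize(x[150:230,290:370],(400,400),interpolation=2) for x in(q,p)]))
t0=cv2.imread('pics/top0.png');t1=cv2.imread('pics/t9.png')
cv2.imwrite('pics/diff9.png',np.vstack([t1[100:300],cv2.absdiff(t0,t1)[100:300]*3]))
"
```

```text
t 11.32 pos [0.3992 0.2176 0.2514] xang -32.0 tilt 0.27 F [-0.5 -0.2  0.3] w 0.0005 j [-1.11 -0.1   0.49  1.87  0.05  1.36 -1.2 ]
323 228 [ 0.5205 -0.0647  0.1183]
320 245 [ 0.478  -0.0567  0.1182]
315 228 [ 0.5206 -0.0446  0.1184]
323 228 [ 0.5211 -0.0651  0.1107]
320 245 [ 0.4783 -0.057   0.1101]
315 228 [ 0.5213 -0.0448  0.1105]
```

View pics/s9.png

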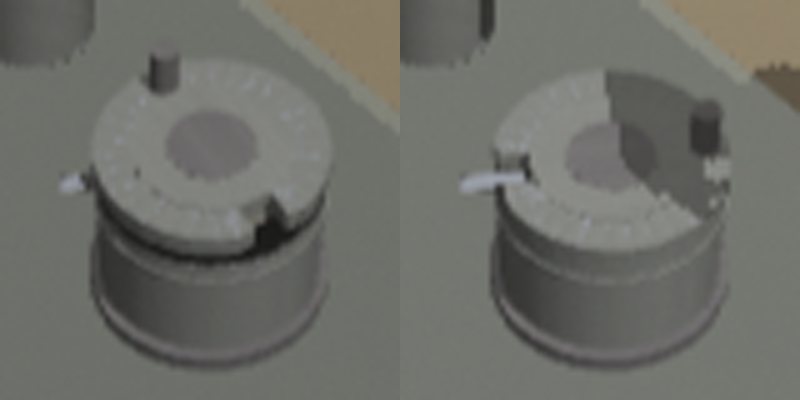

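View pics/diff9.png

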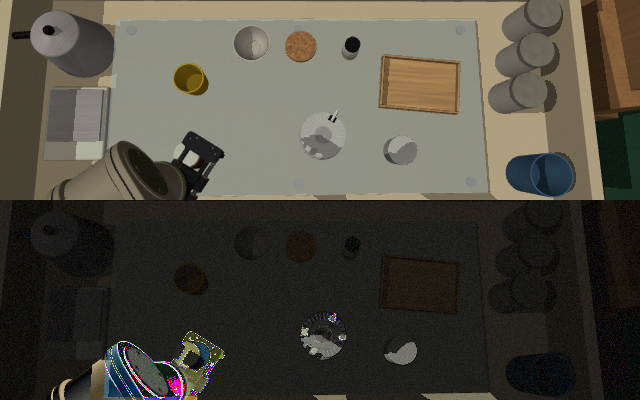

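```bash
python3 -c "
from bench import r
print(r.close_job())"
```

```text
the job is handed in; nothing more can be done
None
```

The lid is turned so its notch stands over the pin and is pressed fully home. I handed the job in with about 11 s on the robot's clock.

- **Turning:** I pushed the peg about 113° clockwise with the closed fingertips, at about 3–4 N. The wrist camera then put the notch at −32.0° and the pin at −31.3°, well inside the tolerance of about 4.6°.
- **Pressing:** I pressed the middle of the lid. It moved at about 7 N and stopped at 42 N, with the fingertip at z = 0.1091 m; the lid's top fully home is at 0.1095 m.
- **Last checks:** The depth camera shows the lid's top about 7.6–8.1 mm lower, the expected 8 mm to within its accuracy. The scene picture shows the gap under the lid closed and the pin in the notch.
- **Bystanders:** Comparing the top pictures from before and after shows nothing else moved, apart from shadows. The arm hides the jar in that last picture, so it was not checked this way; the arm only passed well above it.
- **Arm:** It finished clear, with the TCP at z = 0.25 m and no contact force.

No check failed or disagreed.

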